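# Turn the trolley wheel so its valve is at the top

## Task

Push the timber trolley's wheel round in its stand by its spokes until the yellow-capped valve stem points straight up to the top of the wheel (twelve o'clock, right above the axle), and leave the wheel at rest there. Push only on the red spokes with your fingers, gently, without setting the wheel spinning: the tyre has just been glued to its rim, so keep off tyre, rim and valve stem. Leave everything else on the bench where it is.

Things in the scene. Friction and masses are not known exactly. Their poses are not given: they have to be found in the camera images.
- wheel (a joint): turning angle of the trolley wheel about its axle, rad. 0 = valve stem at the top (twelve o'clock); grows as the wheel turns clockwise seen from the robot's side; may run past a whole turn (2 pi more or less is the same). Turns freely both ways with slight drag (about 0.3 N m, 4 to 5 N on a spoke 70 mm from the axle) and stays where it is left
- spokes: five straight red spokes, 14 mm wide and thick, in the wheel's middle plane from the hub (steel, 48 mm across, 60 mm long) to the rim, 72 degrees apart; origin and axes as the fork's, but turned with the wheel (z points to the valve). The valve is midway between two spokes: they lie at 36, 108, 180, 252, 324 degrees from it. Openings between them are free right through, 24 to 106 mm from the axle
- fork: blue steel fork carrying the axle, fixed in the stand; origin: the wheel's centre, on the axle in the wheel's middle plane, 180 mm above the table. x: along the axle, away from the robot's side and 40 degrees down (the wheel leans back, top away from the robot); y: level, to the left seen from the robot; z: in the wheel's plane to its top. At joint q the valve lies at -sin(q) along y, cos(q) along z
- axle_front (a point): the axle's end on the robot's side, 52 mm in front of the wheel's middle plane (the other end is 57 mm behind it). A 20 mm wide fork leg stands 36 to 44 mm in front of the middle plane (towards the robot), a 40 mm wide one 38 to 50 mm behind it; both run from about 10 mm above the axle straight down to the base, along the wheel's face
- valve_tip (a point): outer end of the valve stem's yellow cap. A brass stem leaves the inside of the rim on the robot's side and is bent outward along the tyre, pointing away from the axle; cap 18 mm across. The tip is 146 mm from the axle, 28 mm in front of the wheel's middle plane. A 34 mm long yellow paint band round the tyre at the valve is seen from both sides
- tyre: black tyre with its aluminium rim, a ring 300 mm across and 36 mm thick, turning with the wheel; inner edge (rim) 106 mm and outer edge 150 mm from the axle; origin at the wheel's centre, x along the axle like the fork's. Not to be touched
- valve: the valve stem with its yellow cap, turning with the wheel; origin at the wheel's centre, z towards the valve. Reaches 37 mm in front of the wheel's middle plane, 102 to 146 mm from the axle. Not to be touched
- drill: blue and black cordless drill standing on its battery foot (115 x 75 mm), 195 mm tall, chuck towards its -x, 145 mm long that way and 65 mm the other; origin under its foot. Loose bystander
- glue: white glue bottle with orange cap, 52 mm across, 140 mm tall, standing beside the wheel; origin under its base. Loose bystander
- screw_jar: low glass jar with steel cap, 64 mm across, 75 mm tall, standing beside the wheel; origin under its base. Loose bystander
- tape: roll of green tape lying flat, 96 mm across, 25 mm tall; origin at its underside's centre. Loose bystander
- screwdriver: screwdriver with orange handle lying along its x, 190 mm long, 26 mm tall; origin at its underside's middle. Loose bystander
- offcut: offcut of board lying flat, 140 x 70 x 28 mm; origin at its underside's centre. Loose bystander
- bracket: steel angle bracket, foot 70 x 40 mm, upright leg 64 mm tall at its +x end; origin under its foot. Loose bystander
- stand: timber base of the wheel stand, reaching 190 mm towards the robot and 130 mm away from its origin and 100 mm to either side, 30 mm thick, screwed to the table; origin at its underside, the wheel's centre is 180 mm straight above it

How it is judged:
By the outcome, as a careful person would: the job done as asked, in the order asked, and still so for the second after the job is handed in, with the robot touching nothing.
It also fails if it takes over 54 s, if anything falls off the work surface, if the arm or the gripper's body presses on something with over 40 N, if the wrist force passes 120 N, or if a joint passes its speed limit or range.

## Robot

A 6-joint arm with a two-finger parallel gripper is mounted at the origin on the work surface. World frame = base frame: x ahead of the robot, y to its left, z up, the work surface at z = 0. Lengths are in m, angles in rad, forces in N, time in s.
With the tool pointing down it reaches from about 0.425 to 0.925 m from the base axis. Payload 12.5 kg.
Tool frame: the origin (TCP) lies midway between the tips of the shut fingers; the grasp point (between the pads) lies 19 mm behind it; z points along the fingers, x is the direction in which the jaws open and shut, and the axes are right-handed (so a half turn about z gives the same grasp; the last joint's range is limited). The gripper opens to 85 mm and grips with 20 to 120 N. Pads are 22 mm wide; open, the fingers measure 114 mm over their backs; the gripper's body (76 mm by 85 mm) begins 54 mm behind the grasp point. The pads swing forward as they close: fully open they stand 13 mm farther back than shut.
Start: joints at [-1.234, 0.491, 1.559, -0, 1.092, -0.106], TCP at [0.268, -0.565, 0.231] pointing down, gripper open.
Joint ranges: [-3.1, 3.1], [-0.84, 2.19], [0.05, 2.79], [-1.13, 4.28], [0.06, 2.93], [-2.69, 2.69]. Speed limits (rad/s): [2.22, 2.22, 2.79, 3.14, 3.14, 3.14].

## Interface

Orientations are given as a unit quaternion [w, x, y, z].
In Python, from plant import telemetry, imaging, robot gives the robot as it stands. The module is installed in compiled form; this text tells all that it offers.
- The arm moves only by the tool step_arm, never from a script. Its argument "series" is a list of rows, each an object with "offset": the shift along the tool's x, y, z in mm, a list of three; "rot": the turn, a rotation vector about the tool's x, y, z in rad, a list of three; "hand": the closure in counts, from 0 (fully open) to 255 (shut). In form: [{"offset": [dx, dy, dz], "rot": [rx, ry, rz], "hand": hand}, ...]. A call has 1 to 12 rows; each row is the pose to reach, as a shift and turn from the pose commanded when the call began, along the tool's axes at that moment; what a row does not reach only later rows make up. A row lasts 1/10 s, in which the tool goes at most 50 mm and 8.59 degrees, less where a joint would pass 70% of its speed; a pose out of reach is approached as far as the arm can. A call with a gripper value outside its range is refused whole. The fingers move at their own pace and stop on an object; "newtons" is the grip in N (left out, the last holds). Time passes only in rows, so rows that repeat a pose let the fingers close. It gives the time, the measured TCP pose, the force and the opening at its end, in the units of the state.
- telemetry.read_state(): the state, without advancing time (a new reading comes with each control period).
- imaging.grab_frame(name): name is "scene" or "top"; returns the picture (480x640x3 uint8, red, green, blue); there is no depth.
- imaging.camera_model(name): a dict with "fov_y" (degrees; the focal length in pixels is half the picture's height over the tangent of half this angle, whatever the lens; pixels are square), "cx", "cy" (the principal point, pixels), "R" (3x3) and "t" (3): a world point X has camera coordinates R X + t. Camera axes: x right, y down, z forward; pixel columns grow to the right and rows downward; lengths in m; the calibration is good to about 2 mm. A picture is of the moment at which its call begins. camera_model takes no time and is no camera call.
- robot.close_job(): hands the job in, once; it reports no verdict.
The state is a dict: "time": time; "q": joint angles; "qvel": joint speeds; "effort": joint torques, N m; "tool_pos": TCP position; "tcp_rot": TCP orientation; "ft_force": force on the tool from outside, world axes, zero at the start; "moment": the same for the moment, N m; "grip_width": opening from 0.0 (shut) to 1.0 (fully open).
Only numpy, scipy, OpenCV 4.12 (cv2) and the standard library are available. Lean on these libraries where they do the work, as an engineer would, in place of code of your own. Each camera call takes 0.05 s, during which the arm holds its last target.

## Working session

There is one attempt and no reset: what is moved stays moved. The work goes in short steps, Python scripts to look and compute and a tool call to move; the robot and the scene stay as the last step left them, time stands still between calls to the robot, and variables do not carry over. Pictures are saved under pics/ and viewed, and the job is handed in when it is done.

Besides the shell and the picture viewer there is one more tool, called after "Request:" in YAML: its name, and indented under it one key for each argument. step_arm: Moves the arm, as the interface text tells. Its arguments: {"type":"object","properties":{"series":{"type":"array","items":{"type":"object","properties":{"offset":{"type":"array","items":{"type":"number"}},"rot":{"type":"array","items":{"type":"number"}},"hand":{"type":"number"}}}},"newtons":{"type":"number"}},"required":["series"]}

```bash
mkdir -p pics; python3 - <<'E'
from plant import telemetry, imaging, robot
import cv2
print(telemetry.read_state())
for n in ("scene","top"):
    f=imaging.grab_frame(n); cv2.imwrite(f"pics/{n}0.png",f[:,:,::-1]); print(n,imaging.camera_model(n))
E
```

```text
{'time': 0.0, 'q': array([-1.23359503e+00,  4.91564353e-01,  1.55944741e+00,  4.75624639e-06,
        1.09170354e+00, -1.05587213e-01]), 'qvel': array([-1.16026028e-03,  1.36539179e-05,  3.25878760e-04,  1.57313844e-03,
        7.92096007e-04,  1.36400565e-03]), 'effort': array([ 4.11287820e-04, -6.18450093e+01, -2.61586940e+01, -4.27294697e-05,
        4.14852519e-03, -4.24433182e-06]), 'tool_pos': array([ 0.26774176, -0.56449794,  0.23072547]), 'tcp_rot': array([-3.50049292e-04,  8.45120785e-01, -5.34575105e-01, -4.38811787e-04]), 'ft_force': array([ 0.32606676, -0.66186408, -0.54914425]), 'moment': array([0.07216453, 0.02160055, 0.02300334]), 'grip_width': 1.0013381155237373}
scene {'fov_y': 44.253815292434446, 'cx': 321.14229124378164, 'cy': 237.45192913931135, 'R': array([[-0.82559727,  0.56421396, -0.00719487],
       [ 0.49083081,  0.71181126, -0.50240407],
       [-0.278342  , -0.41831489, -0.86460302]]), 't': array([ 0.45473724, -0.14770785,  1.78100492])}
top {'fov_y': 45.33376729047858, 'cx': 320.17032543203993, 'cy': 244.33802301326395, 'R': array([[ 1.15682014e-02, -9.99933022e-01,  3.58372693e-04],
       [-9.95835343e-01, -1.15532070e-02, -9.04350243e-02],
       [ 9.04331075e-02,  6.89290377e-04, -9.95902293e-01]]), 't': array([-0.03918485,  0.55163066,  1.6145739 ])}
```

View pics/scene0.png

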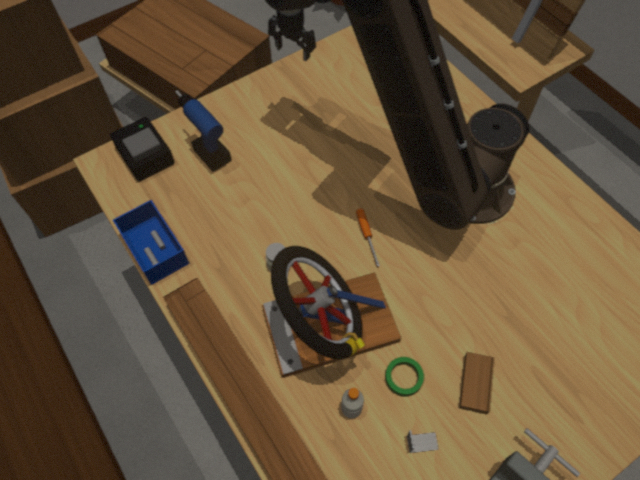

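View pics/top0.png

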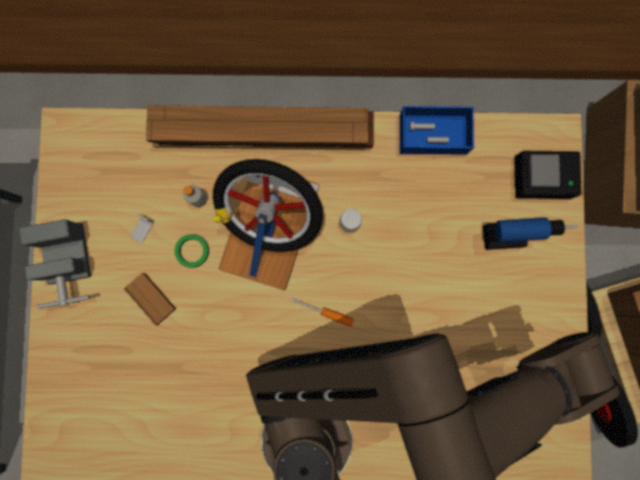

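```bash
python3 - <<'E'
import cv2
a=cv2.imread('pics/scene0.png')[230:390,250:410]; b=cv2.imread('pics/top0.png')[140:300,190:350]
for n,c in(('a',a),('b',b)): cv2.imwrite(f'pics/c{n}.png',cv2.convertScaleAbs(cv2.resize(c,(600,600),interpolation=cv2.INTER_CUBIC),alpha=1.5))
E
```

```text
(no output)
```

View pics/ca.png

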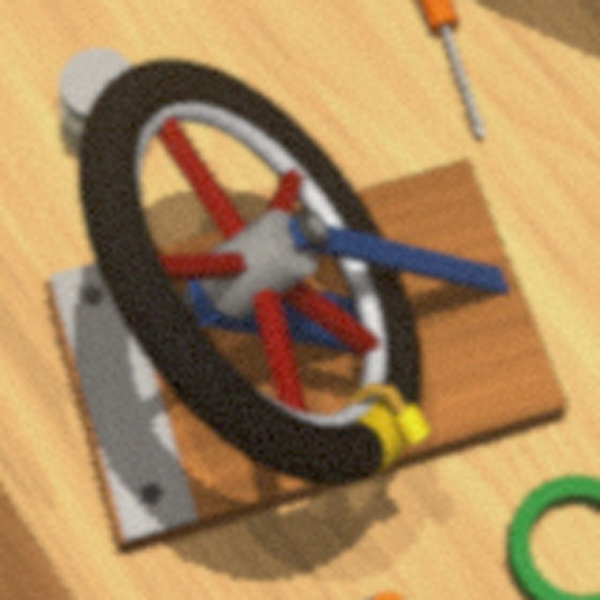

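View pics/cb.png

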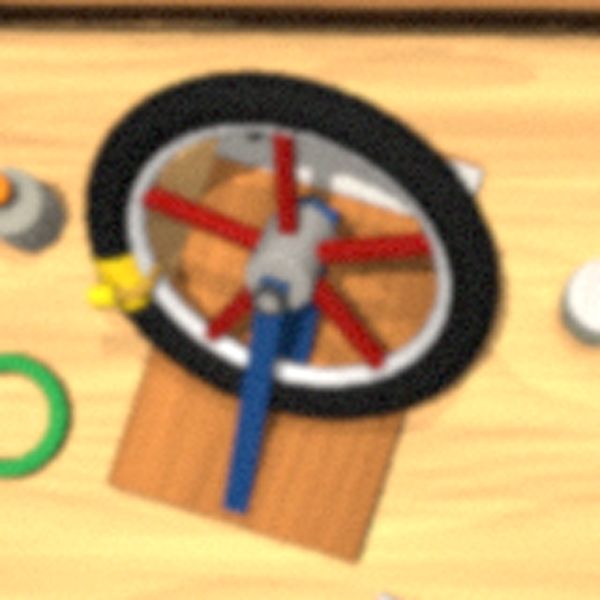

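```bash
cat > h.py <<'E'
import numpy as np, cv2
from scipy.optimize import least_squares
from plant import telemetry, imaging, robot
CM={n:imaging.camera_model(n) for n in("scene","top")}
def proj(n,X):
    c=CM[n]; X=np.atleast_2d(X); Y=X@np.array(c["R"]).T+c["t"]; f=240/np.tan(np.radians(c["fov_y"]/2))
    return np.c_[c["cx"]+f*Y[:,0]/Y[:,2], c["cy"]+f*Y[:,1]/Y[:,2]]
def frame(psi):
    s,c=np.sin(psi),np.cos(psi); S,C=np.sin(np.radians(40)),np.cos(np.radians(40))
    return np.array([[C*c,C*s,-S],[-s,c,0],[S*c,S*s,C]]).T
def F(x,y,psi,P): return np.array([x,y,.18])+np.atleast_2d(P)@frame(psi).T
def pol(r,a,d): return np.array([d,-r*np.sin(a),r*np.cos(a)])
def rotz(psi): s,c=np.sin(psi),np.cos(psi); return np.array([[c,-s,0],[s,c,0],[0,0,1]])
E
cat > fit.py <<'E'
from h import *
o={'scene':(250,230),'top':(190,140)}
D=[('scene','st',(-.19,-.1),(470,160)),('scene','st',(-.19,.1),(565,412)),('scene','st',(.13,.1),(122,546)),('scene','st',(.13,-.1),(50,280)),
('top','st',(-.19,.1),(110,485)),('top','st',(-.19,-.1),(358,562)),
('scene','ax',0,(318,230)),('top','ax',0,(268,300)),('scene','v',0,(422,425)),('top','v',0,(92,295)),
('top','sp',4,(285,135)),('top','sp',3,(148,195)),('top','sp',0,(0,0)),('top','sp',0,(0,0))]
D=D[:10]
def model(p,k,v):
    x,y,psi,q=p
    if k=='st': return np.array([x,y,0])+rotz(psi)@np.array([*v,.03])
    if k=='ax': return F(x,y,psi,[-.052,0,0])[0]
    if k=='v': return F(x,y,psi,pol(.144,q,-.028))[0]
def res(p): return np.concatenate([proj(n,model(p,k,v))[0]-(np.array(c)/3.75-.4+o[n]) for n,k,v,c in D])
best=min((least_squares(res,[.7,.1,-.2,q0],loss='soft_l1') for q0 in(-2.5,-1.7,-1)),key=lambda s:s.cost)
p=best.x; print(p,np.degrees(p[2:]),best.cost); print(res(p).reshape(-1,2).round(1))
np.save('p.npy',p)
E
cat > ov.py <<'E'
from h import *
def overlay(p,imgs,tag):
    x,y,psi,q=p; o={'scene':(250,230),'top':(190,140)}
    for n,im in imgs.items():
        c=im[o[n][1]:o[n][1]+160,o[n][0]:o[n][0]+160]
        c=cv2.convertScaleAbs(cv2.resize(c,(800,800))[100:700] if 0 else cv2.resize(c,(600,600)),alpha=1.4)
        d=lambda P:((proj(n,F(x,y,psi,P))-o[n]+.4)*3.75)
        t=np.linspace(0,2*np.pi,100)
        for r,dd in((.150,0),(.106,-.018)): cv2.polylines(c,[np.int32([d(pol(r,a,dd))[0] for a in t])],True,(255,255,0),1)
        for k in range(5):
            a=q+np.radians(36+72*k); cv2.polylines(c,[np.int32([d(pol(r,a,0))[0] for r in(.024,.106)])],False,(0,255,0),1)
        for P in([-.052,0,0],pol(.146,q,-.028)): cv2.circle(c,tuple(np.int32(d(P)[0])),4,(255,0,255),1)
        cv2.imwrite(f'pics/ov_{n}_{tag}.png',c)
E
python3 fit.py; python3 - <<'E'
from ov import *
overlay(np.load('p.npy'),{n:cv2.imread(f'pics/{n}0.png') for n in('scene','top')},'0')
E
```

```text
[ 0.6323182   0.10906034 -0.29078013 -2.07594164] [ -16.66047422 -118.94269434] 9.768280152226867
[[-0.7 -0.9]
 [ 1.  -1.8]
 [-1.  -0. ]
 [-2.3  0.3]
 [-2.2 -0.3]
 [-1.   0.3]
 [-0.2 -1.1]
 [-1.2  0.8]
 [-0.6  2.7]
 [ 0.2  0.9]]
```

View pics/ov_scene_0.png

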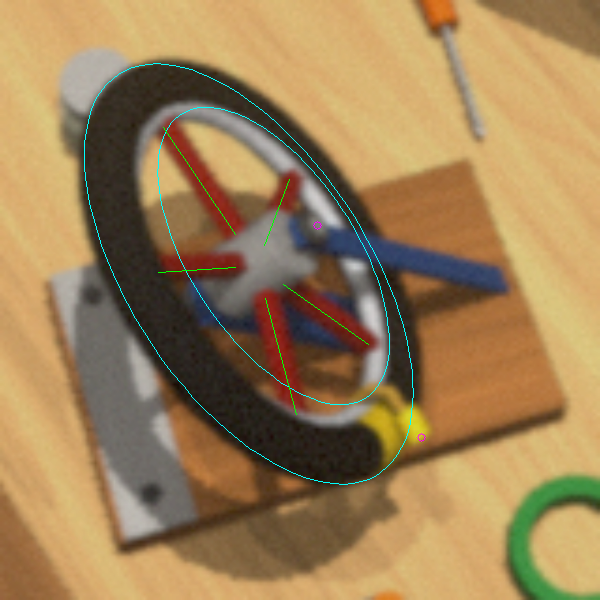

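View pics/ov_top_0.png

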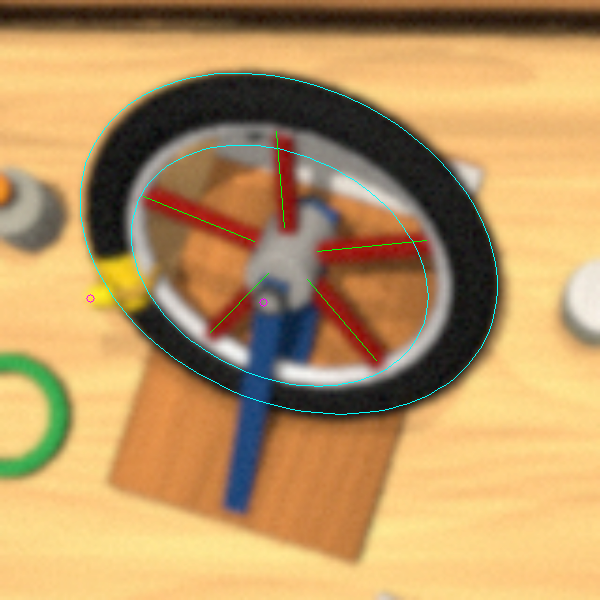

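```bash
cat > refine.py <<'E'
from ov import *
from scipy.optimize import minimize
def red(im):
    im=im.astype(float); m=((im[:,:,2]-np.maximum(im[:,:,1],im[:,:,0]))>40)&(im[:,:,1]<60)
    return cv2.GaussianBlur(m.astype(np.float32),(0,0),1.5)
def yel(im):
    im=im.astype(float); m=(np.minimum(im[:,:,2],im[:,:,1])-im[:,:,0]>75)&(abs(im[:,:,2]-im[:,:,1])<45)
    return m
def score(p,B,ks=range(5)):
    x,y,psi,q=p; s=0
    for n,b in B.items():
        P=np.array([pol(r,q+np.radians(36+72*k),0) for k in ks for r in np.linspace(.035,.1,14)])
        u=proj(n,F(x,y,psi,P)).astype(np.float32)
        s+=cv2.remap(b,u[:,:1],u[:,1:],cv2.INTER_LINEAR).sum()
    return -s
E
python3 - <<'E'
from refine import *
imgs={n:cv2.imread(f'pics/{n}0.png') for n in('scene','top')}
B={n:red(i) for n,i in imgs.items()}
p0=np.load('p.npy')
for off in ((0,0),(0,-.003),(.003,-.003)):
    p=p0.copy(); p[:2]+=off
    r=minimize(score,p,args=(B,),method='Nelder-Mead',options=dict(initial_simplex=np.array([p]+[p+np.eye(4)[i]*[.004,.004,.05,.05][i] for i in range(4)])))
    print(r.x,np.degrees(r.x[2:]),r.fun)
for n in B:
    r1=minimize(score,r.x,args=({n:B[n]},),method='Nelder-Mead',options=dict(initial_simplex=np.array([p]+[p+np.eye(4)[i]*[.004,.004,.05,.05][i] for i in range(4)]))); print(n,r1.x,np.degrees(r1.x[2:]))
np.save('p1.npy',r.x); overlay(r.x,imgs,'1')
E
```

```text
[ 0.63065386  0.10725652 -0.27852983 -2.04899622] [ -15.9585835  -117.39883593] -118.16572570800781
[ 0.6306843   0.1071412  -0.2889024  -2.05804558] [ -16.55288847 -117.91732549] -118.22020721435547
[ 0.63068498  0.10721573 -0.28429924 -2.05399718] [ -16.28914666 -117.68536974] -118.19609069824219
scene [ 0.63036839  0.10737157 -0.27817846 -2.04491323] [ -15.93845166 -117.1648974 ]
top [ 0.63147764  0.10709588 -0.27570604 -2.05239679] [ -15.79679221 -117.59367368]
```

View pics/ov_top_1.png

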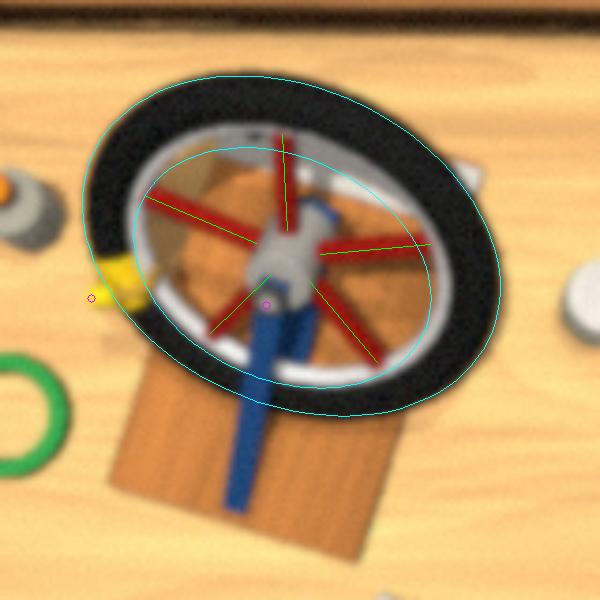

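View pics/ov_scene_1.png

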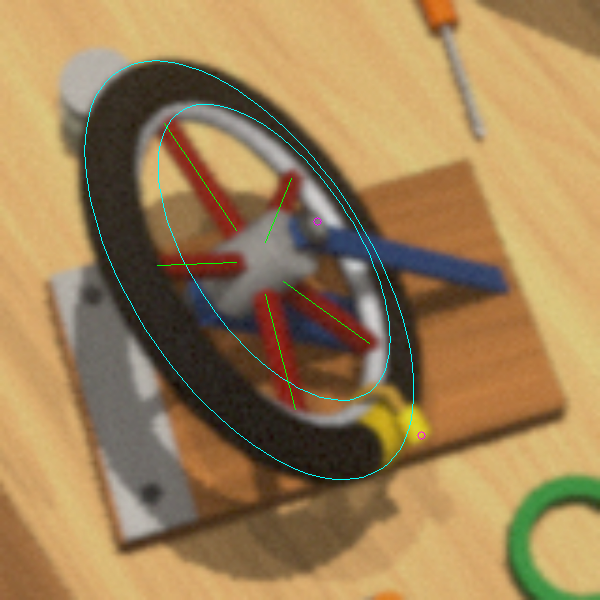

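```bash
cat >> h.py <<'E'
from scipy.spatial.transform import Rotation as Ro
C0=np.array([.6308,.1072,.18]); PSI=-.285
def tooldes(ang,k,tilt=0):
    # tool z = axle dir; tool x = radial dir at angle ang(deg, cw from top) turned by k*90deg about z
    f=frame(PSI); r=f@pol(1,np.radians(ang),0); z=f[:,0]
    R=np.c_[r,np.cross(z,r),z]
    return R@Ro.from_euler('z',90*k,degrees=True).as_matrix()
E
python3 - <<'E'
from h import *
s=telemetry.read_state()
q=s['q']; R=Ro.from_euler('ZYZYZ',[q[0],q[1]+q[2],q[3],q[4],q[5]+np.pi]) if 0 else Ro.from_euler('z',q[0])*Ro.from_euler('y',q[1]+q[2])*Ro.from_euler('z',q[3])*Ro.from_euler('y',q[4])*Ro.from_euler('z',q[5]+np.pi)
print(R.as_matrix().round(3)); print(Ro.from_quat(np.roll(s['tcp_rot'],-1)).as_matrix().round(3))
for A in(1.6,1.9,2.2):
  for k in range(4):
    o=[]
    for ang in(-81.6,-20,36):
        M=Ro.from_euler('y',-A)*Ro.from_euler('z',-.12)*Ro.from_matrix(tooldes(ang,k))*Ro.from_euler('z',-np.pi)
        e=M.as_euler('ZYZ'); o.append(e.round(2))
    print(A,k,*o)
E
```

```text
[[ 0.429 -0.904 -0.   ]
 [-0.904 -0.429  0.001]
 [-0.001 -0.    -1.   ]]
[[ 0.429 -0.904 -0.   ]
 [-0.904 -0.429  0.001]
 [-0.001 -0.    -1.   ]]
1.6 0 [-0.45  0.76 -0.82] [-0.45  0.76  0.26] [-0.45  0.76  1.23]
1.6 1 [-0.45  0.76  0.75] [-0.45  0.76  1.83] [-0.45  0.76  2.81]
1.6 2 [-0.45  0.76  2.32] [-0.45  0.76 -2.88] [-0.45  0.76 -1.91]
1.6 3 [-0.45  0.76 -2.39] [-0.45  0.76 -1.31] [-0.45  0.76 -0.34]
1.9 0 [-0.67  0.51 -0.55] [-0.67  0.51  0.53] [-0.67  0.51  1.5 ]
1.9 1 [-0.67  0.51  1.02] [-0.67  0.51  2.1 ] [-0.67  0.51  3.07]
1.9 2 [-0.67  0.51  2.59] [-0.67  0.51 -2.62] [-0.67  0.51 -1.64]
1.9 3 [-0.67  0.51 -2.12] [-0.67  0.51 -1.04] [-0.67  0.51 -0.07]
2.2 0 [-1.24  0.33  0.06] [-1.24  0.33  1.14] [-1.24  0.33  2.12]
2.2 1 [-1.24  0.33  1.63] [-1.24  0.33  2.71] [-1.24  0.33 -2.6 ]
2.2 2 [-1.24  0.33 -3.08] [-1.24  0.33 -2.  ] [-1.24  0.33 -1.03]
2.2 3 [-1.24  0.33 -1.51] [-1.24  0.33 -0.43] [-1.24  0.33  0.54]
```

```bash
cat >> h.py <<'E'
HD,DN=-.2,np.radians(48)
ZT=np.array([np.cos(DN)*np.cos(HD),np.cos(DN)*np.sin(HD),-np.sin(DN)])
def toolR(ang):
    # minimal tilt of axle-aligned tool (k=3) onto ZT
    z0=frame(PSI)[:,0]; ax=np.cross(z0,ZT); s=np.linalg.norm(ax)
    return Ro.from_rotvec(ax/s*np.arcsin(s)).as_matrix()@tooldes(ang,3)
def tip(r,ang,d): return C0+frame(PSI)@pol(r,np.radians(ang),d)
def rel(P,R,P0,R0):
    return (R0.T@(np.array(P)-P0)*1000).round(1), Ro.from_matrix(R0.T@R).as_rotvec().round(3)
def cur():
    s=telemetry.read_state(); return s['tool_pos'],Ro.from_quat(np.roll(s['tcp_rot'],-1)).as_matrix(),s
E
python3 - <<'E'
from h import *
P0,R0,s=cur()
print('tilt',np.degrees(np.arccos(ZT@frame(PSI)[:,0])),frame(PSI).T@ZT)
for d in(-.12,): print(tip(.07,-33,d),rel(tip(.07,-33,d),toolR(-20),P0,R0))
E
```

```text
tilt 8.72889646761006 [ 0.98841747  0.05680764 -0.14072593]
[0.58951572 0.15902255 0.30210664] (array([-515.9, -600.8,  -70.7]), array([-0.461,  0.913, -2.62 ]))
```

Request:
step_arm:
  series:
    - {"offset":[0,0,-50],"rot":[0,0,0],"hand":255}
    - {"offset":[0,0,-100],"rot":[0,0,-0.1],"hand":255}
    - {"offset":[-40,-36,-130],"rot":[0,0,-0.2],"hand":255}
    - {"offset":[-75,-67,-130],"rot":[0,0,-0.3],"hand":255}
    - {"offset":[-112,-100,-130],"rot":[0,0,-0.4],"hand":255}
    - {"offset":[-149,-133,-130],"rot":[0,0,-0.5],"hand":255}
    - {"offset":[-186,-166,-130],"rot":[0,0,-0.6],"hand":255}
    - {"offset":[-223,-199,-130],"rot":[0,0,-0.7],"hand":255}
    - {"offset":[-260,-232,-130],"rot":[0,0,-0.8],"hand":255}
    - {"offset":[-297,-265,-130],"rot":[0,0,-0.9],"hand":255}
    - {"offset":[-334,-298,-130],"rot":[0,0,-1.0],"hand":255}
    - {"offset":[-370,-330,-130],"rot":[0,0,-1.1],"hand":255}

```text
time: 1.3
tool_pos: [0.4067, -0.0893, 0.3614]
tcp_rot: [0.0, 1.0, -0.012, 0.0]
ft_force: [1.3, -0.9, 0.1]
grip_width: -0.003
```

```bash
python3 - <<'E'
from h import *
P0,R0,s=cur()
print(s['time'],P0,s['q'],s['ft_force'],s['grip_width'])
for d in(-.12,): print(tip(.07,-33,d),rel(tip(.07,-33,d),toolR(-20),P0,R0))
E
```

```text
1.3 [ 0.40674512 -0.08925943  0.36135607] [-3.74917925e-01  5.57108339e-02  1.82405171e+00 -4.42730770e-05
  1.26155192e+00 -3.50676025e-01] [ 1.31998414 -0.9122871   0.12666152] -0.0031350613809748495
[0.58951572 0.15902255 0.30210664] (array([ 176.7, -252.6,   59.3]), array([-0.701,  0.432, -1.601]))
```

Request:
step_arm:
  series:
    - {"offset":[10,-15,0],"rot":[-0.058,0.036,-0.133],"hand":255}
    - {"offset":[20,-30,0],"rot":[-0.117,0.072,-0.267],"hand":255}
    - {"offset":[30,-45,0],"rot":[-0.175,0.108,-0.4],"hand":255}
    - {"offset":[40,-60,0],"rot":[-0.234,0.144,-0.534],"hand":255}
    - {"offset":[50,-75,0],"rot":[-0.292,0.18,-0.667],"hand":255}
    - {"offset":[60,-90,0],"rot":[-0.35,0.216,-0.8],"hand":255}
    - {"offset":[70,-105,0],"rot":[-0.409,0.252,-0.934],"hand":255}
    - {"offset":[80,-120,0],"rot":[-0.467,0.288,-1.067],"hand":255}
    - {"offset":[90,-135,0],"rot":[-0.526,0.324,-1.2],"hand":255}
    - {"offset":[100,-150,0],"rot":[-0.584,0.36,-1.334],"hand":255}
    - {"offset":[110,-165,0],"rot":[-0.643,0.396,-1.468],"hand":255}
    - {"offset":[120,-180,0],"rot":[-0.701,0.432,-1.601],"hand":255}

```text
time: 2.5
tool_pos: [0.5318, 0.0862, 0.3611]
tcp_rot: [0.308, 0.629, 0.69, 0.184]
ft_force: [0.2, -0.0, 0.7]
grip_width: 0.002
```

```bash
python3 - <<'E'
from h import *
P0,R0,s=cur()
print(s['time'],P0,s['q'].round(3),s['ft_force'],R0[:,2],ZT)
for d in(-.12,-.07): print(tip(.07,-33,d),rel(tip(.07,-33,d),toolR(-20),P0,R0))
for n in ("scene","top"): cv2.imwrite(f'pics/{n}1.png',imaging.grab_frame(n)[:,:,::-1])
E
```

```text
2.5 [0.53183739 0.08623222 0.36110113] [ 0.147  0.061  2.001 -0.569  0.438 -1.077] [ 0.23872669 -0.04106632  0.71358985] [ 0.65651227 -0.13394978 -0.74232682] [ 0.65579254 -0.13293573 -0.74314483]
[0.58951572 0.15902255 0.30210664] (array([81.7, 15.9, 71.9]), array([0.001, 0.001, 0.002]))
[0.62627289 0.1482536  0.26996726] (array([ 76.7,  21.5, 121.3]), array([0.001, 0.001, 0.002]))
```

View pics/scene1.png

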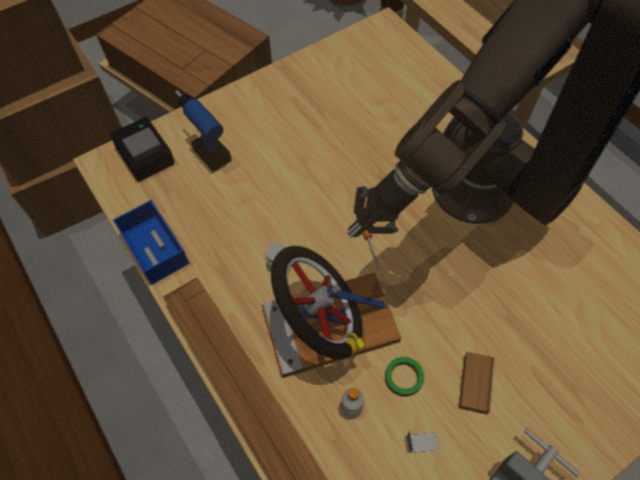

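View pics/top1.png

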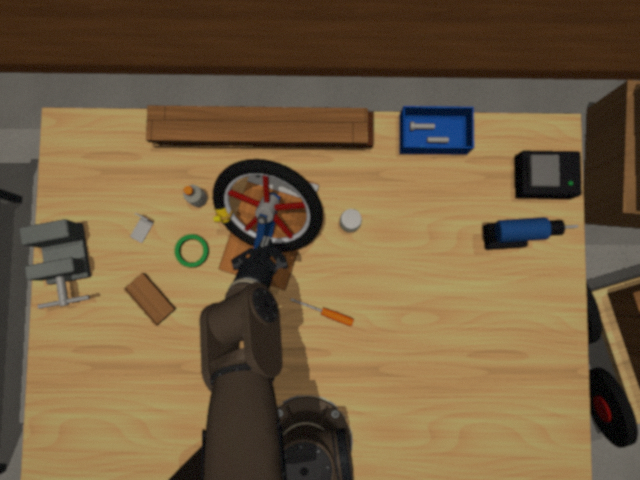

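```bash
python3 - <<'E'
from h import *
P0,R0,s=cur()
for d in(-.12,-.07,.012): print(tip(.07,-38,d),rel(tip(.07,-38,d),toolR(-15),P0,R0))
E
```

```text
[0.58872602 0.16443446 0.2993901 ] (array([87.8, 15. , 72.2]), array([-0.002,  0.002,  0.087]))
[0.62548319 0.15366551 0.26725072] (array([ 82.8,  20.7, 121.6]), array([-0.002,  0.002,  0.087]))
[0.68576495 0.13600442 0.21454214] (array([ 74.7,  30.1, 202.7]), array([-0.002,  0.002,  0.087]))
```

Request:
step_arm:
  series:
    - {"offset":[30,5,24],"rot":[0,0,0.03],"hand":255}
    - {"offset":[60,10,48],"rot":[0,0,0.06],"hand":255}
    - {"offset":[88,15,72],"rot":[0,0,0.087],"hand":255}
    - {"offset":[86,18,95],"rot":[0,0,0.087],"hand":255}
    - {"offset":[83,21,122],"rot":[0,0,0.087],"hand":255}
    - {"offset":[83,21,122],"rot":[0,0,0.087],"hand":255}

```text
time: 3.2
tool_pos: [0.6273, 0.1516, 0.2656]
tcp_rot: [0.299, 0.663, 0.658, 0.195]
ft_force: [-0.4, -0.2, 0.3]
grip_width: 0.0
```

```bash
python3 - <<'E'
from h import *
P0,R0,s=cur()
print(s['time'],P0,s['q'].round(3),s['ft_force'],frame(PSI).T@(P0-C0))
o={'scene':(250,200),'top':(190,140)}
w=[]
for n in ("scene","top"):
    f=imaging.grab_frame(n)[:,:,::-1]; cv2.imwrite(f'pics/{n}2.png',f)
    u=proj(n,P0)[0]; c=cv2.resize(f[o[n][1]:o[n][1]+160,o[n][0]:o[n][0]+160],(400,400),interpolation=cv2.INTER_CUBIC)
    cv2.circle(c,tuple(np.int32((u-o[n])*2.5)),5,(0,255,0),1); w.append(c)
cv2.imwrite('pics/w2.png',cv2.convertScaleAbs(np.hstack(w),alpha=1.5))
E
```

```text
3.2 [0.62734739 0.1516095  0.26561703] [ 0.253  0.349  1.902 -0.969  0.37  -0.482] [-0.40572539 -0.23765872  0.29593443] [-0.06713661  0.04164737  0.05543079]
```

View pics/w2.png

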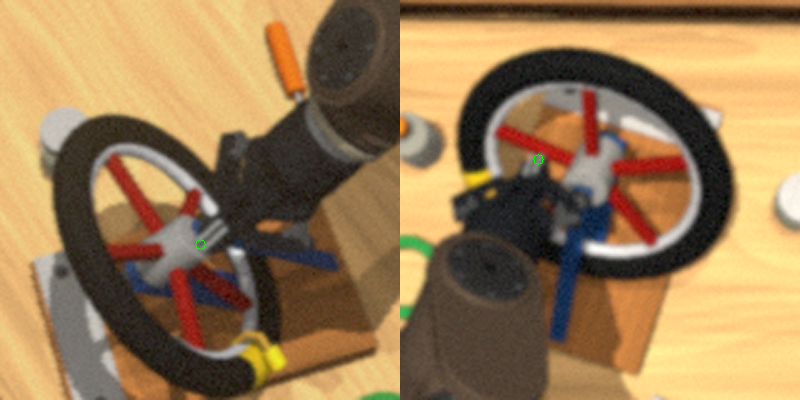

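```bash
python3 - <<'E'
from h import *
P0,R0,s=cur()
o={'scene':(250,200),'top':(190,140)}
ob={'scene':np.array([232,150])/2.5+o['scene'],'top':np.array([465-400,205])/2.5+o['top']}
r=least_squares(lambda X:np.concatenate([proj(n,P0+R0@X)[0]-ob[n] for n in ob]),[0,0,-.05]); print(r.x,r.fun)
for X in([.06,0,-.06],[-.06,0,-.06],[.06,0,-.08],[-.06,0,-.08]):
    print(X,*[((proj(n,P0+R0@np.array(X))[0]-o[n])*2.5+([400,0] if n=='top' else 0)).round() for n in o])
E
python3 - <<'E'
import cv2
a=cv2.imread('pics/scene2.png')[200:330,310:440];b=cv2.imread('pics/top2.png')[180:310,190:320]
import numpy as np
cv2.imwrite('pics/w3.png',cv2.convertScaleAbs(np.hstack([cv2.resize(i,(400,400),interpolation=cv2.INTER_CUBIC) for i in(a,b)]),alpha=2.5))
E
```

```text
[-0.00283164  0.07320892 -0.14987656] [ 12.38832181   1.15186645   8.92926929 -10.10188183]
[0.06, 0, -0.06] [282. 264.] [460. 191.]
[-0.06, 0, -0.06] [209. 150.] [583. 197.]
[0.06, 0, -0.08] [297. 251.] [454. 202.]
[-0.06, 0, -0.08] [223. 137.] [578. 209.]
```

View pics/w3.png

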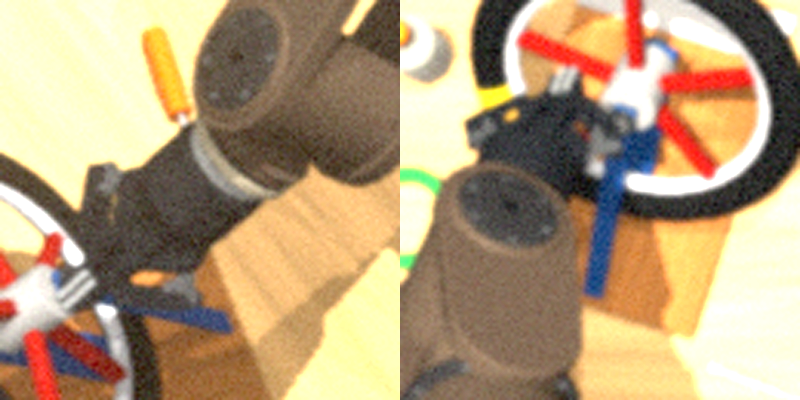

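```bash
cat > ik.py <<'E'
from h import *
S=[([-1.23359503,.491564353,1.55944741,0,1.09170354,-.105587],[.26774176,-.56449794,.23072547]),
([-.374917925,.0557108339,1.82405171,0,1.26155192,-.350676],[.40674512,-.08925943,.36135607]),
([.147,.061,2.001,-.569,.438,-1.077],[.53183739,.08623222,.36110113]),
([.253,.349,1.902,-.969,.37,-.482],[.62734739,.1516095,.26561703])]
def fk(q,k):
    h,a0,L1,b,L2,Lt,off,off2=k
    z=lambda a:Ro.from_euler('z',a); y=lambda a:Ro.from_euler('y',a)
    v=np.array([a0+L1*np.sin(q[1]),off,h+L1*np.cos(q[1])])+y(q[1]+q[2]).apply([b,0,L2])
    W=z(q[0])*y(q[1]+q[2])*z(q[3])*y(q[4])
    return z(q[0]).apply(v)+W.apply([0,off2,Lt]), (W*z(q[5]+np.pi)).as_matrix()
r=least_squares(lambda k:np.concatenate([(fk(q,k)[0]-p) for q,p in S]+[1e-3*(k-np.array([.18,0,.6,0,.57,.3,.066,0]))]),[.18,0,.6,0,.57,.3,.066,0])
K=r.x
def ik(P,R,q0):
    f=lambda q:np.concatenate([(fk(q,K)[0]-P)*10,(fk(q,K)[1]-R).ravel()])
    s=least_squares(f,q0); return s.x,np.abs(s.fun).max()
if __name__=='__main__':
    print(K.round(4),[ (fk(q,K)[0]-p).round(4) for q,p in S])
    import h
    for HD,DN in((-.2,48),(-.1,48),(-.1,52),(0,50),(0,54),(-.2,54)):
        D=np.radians(DN); h.ZT=np.array([np.cos(D)*np.cos(HD),np.cos(D)*np.sin(HD),-np.sin(D)])
        q=S[3][0]; print(HD,DN,(frame(PSI).T@h.ZT).round(3))
        for a,sp in((-38,-15),(-27,-9.6),(30,48),(91,108)):
            q,e=ik(tip(.07,a,.012),toolR(sp),q); print('   ',a,q.round(2),round(e,4))
E
python3 ik.py
```

```text
[ 1.966e-01 -5.000e-04  5.867e-01  4.250e-02  4.113e-01  2.554e-01
  6.580e-02  1.000e-04] [array([-0., -0., -0.]), array([-0., -0.,  0.]), array([ 0.    ,  0.0001, -0.    ]), array([ 0., -0.,  0.])]
-0.2 48 [ 0.988  0.057 -0.141]
    -38 [ 0.2   0.48  1.84 -1.14  0.29 -0.35] 0.0
    -27 [ 0.17  0.47  1.84 -1.1   0.28 -0.31] 0.0
    30 [ 0.06  0.43  1.93 -1.2   0.18  0.71] 0.0
    91 [ 0.01  0.45  2.09 -2.27  0.19  2.81] 0.0
-0.1 48 [ 0.982  0.123 -0.147]
    -38 [ 0.17  0.47  1.86 -1.09  0.2  -0.42] 0.0
    -27 [ 0.14  0.46  1.86 -1.02  0.19 -0.42] 0.0
    30 [ 0.02  0.42  1.94 -1.04  0.1   0.52] 0.0
    91 [-0.02  0.45  2.1  -2.79  0.15  3.29] 0.0
-0.1 52 [ 0.97   0.113 -0.215]
    -38 [ 0.16  0.47  1.82 -0.67  0.26 -0.84] 0.0
    -27 [ 0.14  0.46  1.82 -0.61  0.26 -0.82] 0.0
    30 [ 0.02  0.42  1.9  -0.43  0.18 -0.08] 0.0
    91 [-0.03  0.44  2.06 -1.99  0.05  2.49] 0.0
0 50 [ 0.965  0.181 -0.19 ]
    -38 [ 0.13  0.46  1.85 -0.58  0.15 -0.95] 0.0
    -27 [ 0.11  0.45  1.85 -0.47  0.16 -0.98] 0.0
    30 [-0.01  0.42  1.93  0.08  0.1  -0.61] 0.0
    91 [-0.06  0.44  2.09 -0.45 -0.09  0.92] 0.0
0 54 [ 0.952  0.165 -0.257]
    -38 [ 0.13  0.47  1.81 -0.31  0.25 -1.22] 0.0
    -27 [ 0.11  0.46  1.81 -0.25  0.26 -1.2 ] 0.0
    30 [-0.01  0.42  1.88  0.03  0.21 -0.56] 0.0
    91 [-0.06  0.44  2.04  0.8   0.05 -0.33] 0.0
-0.2 54 [ 0.969  0.05  -0.243]
    -38 [ 0.18  0.48  1.78 -0.68  0.36 -0.81] 0.0
    -27 [ 0.16  0.47  1.78 -0.64  0.36 -0.77] 0.0
    30 [ 0.05  0.43  1.87 -0.56  0.27  0.07] 0.0
    91 [ 0.    0.44  2.03 -1.17  0.13  1.71] 0.0
```

```bash
sed -i 's/^HD,DN=.*/HD,DN=-.2,np.radians(54)/' h.py; cat > plan.py <<'E'
from ik import *
import sys
def rows(L):
    """L: list of (r,ang,d,toolang)"""
    P0,R0,s=cur(); q=s['q']; print(s['time'],(frame(PSI).T@(P0-C0)).round(4))
    for r,a,d,t in L:
        P,R=tip(r,a,d),toolR(t); q2,e=ik(P,R,q); o,v=rel(P,R,P0,R0)
        print(o.round(0),v.round(2),q2.round(2),round(e,3),'dq',np.abs(q2-q).max().round(2)); q=q2
E
python3 -c "
from plan import *
rows([(.068,-38,-.07,-15)]+[(.068,-38,d,-15) for d in(-.05,-.03,-.01,.01)])"
```

```text
3.3 [-0.0695  0.0419  0.0565]
[ 1. -3. -0.] [ 0.1   0.03 -0.  ] [ 0.24  0.35  1.85 -0.63  0.44 -0.83] 0.0 dq 0.34
[-1. -0. 20.] [ 0.1   0.03 -0.  ] [ 0.22  0.38  1.84 -0.64  0.41 -0.82] 0.0 dq 0.03
[-3.  2. 40.] [ 0.1   0.03 -0.  ] [ 0.21  0.41  1.82 -0.65  0.39 -0.82] 0.0 dq 0.03
[-4.  5. 59.] [ 0.1   0.03 -0.  ] [ 0.19  0.44  1.81 -0.67  0.37 -0.81] 0.0 dq 0.03
[-6.  7. 79.] [ 0.1   0.03 -0.  ] [ 0.18  0.48  1.79 -0.68  0.36 -0.81] 0.0 dq 0.03
```

Request:
step_arm:
  series:
    - {"offset":[1,-3,0],"rot":[0.05,0.015,0],"hand":255}
    - {"offset":[1,-3,0],"rot":[0.1,0.03,0],"hand":255}
    - {"offset":[1,-3,0],"rot":[0.1,0.03,0],"hand":255}
    - {"offset":[0,-2,10],"rot":[0.1,0.03,0],"hand":255}
    - {"offset":[-1,0,20],"rot":[0.1,0.03,0],"hand":255}
    - {"offset":[-2,1,30],"rot":[0.1,0.03,0],"hand":255}
    - {"offset":[-3,2,40],"rot":[0.1,0.03,0],"hand":255}
    - {"offset":[-4,4,50],"rot":[0.1,0.03,0],"hand":255}
    - {"offset":[-4,5,59],"rot":[0.1,0.03,0],"hand":255}
    - {"offset":[-5,6,69],"rot":[0.1,0.03,0],"hand":255}
    - {"offset":[-6,7,79],"rot":[0.1,0.03,0],"hand":255}
    - {"offset":[-6,7,79],"rot":[0.1,0.03,0],"hand":255}

```text
time: 4.5
tool_pos: [0.6837, 0.1362, 0.2136]
tcp_rot: [0.256, 0.672, 0.673, 0.173]
ft_force: [-0.7, -0.6, -0.5]
grip_width: -0.002
```

```bash
cat > look.py <<'E'
from h import *
import sys
def look(tag):
    P0,R0,s=cur(); print(s['time'],s['q'].round(2),s['ft_force'].round(1),(frame(PSI).T@(P0-C0)).round(4))
    o={'scene':(240,220),'top':(190,140)}; w=[]
    for n in o:
        f=imaging.grab_frame(n)[:,:,::-1]; cv2.imwrite(f'pics/{n}_{tag}.png',f)
        c=cv2.resize(f[o[n][1]:o[n][1]+160,o[n][0]:o[n][0]+160],(400,400),interpolation=cv2.INTER_CUBIC); w.append(c)
    cv2.imwrite(f'pics/w_{tag}.png',cv2.convertScaleAbs(np.hstack(w),alpha=1.8))
E
python3 -c "
from look import *
look('in1')
from plan import *
rows([(.068,s-18,.01,s) for s in np.linspace(-12,20,12)])"
```

```text
4.5 [ 0.18  0.48  1.79 -0.67  0.35 -0.82] [-0.7 -0.6 -0.5] [0.011  0.0427 0.0531]
4.6 [0.0099 0.0429 0.0535]
[-10.   3.  -2.] [ 0.   -0.01  0.05] [ 0.17  0.47  1.79 -0.65  0.35 -0.79] 0.0 dq 0.02
[-13.   4.  -2.] [ 0.   -0.01  0.1 ] [ 0.16  0.47  1.79 -0.64  0.35 -0.76] 0.0 dq 0.04
[-17.   4.  -3.] [ 0.   -0.01  0.15] [ 0.15  0.46  1.79 -0.63  0.35 -0.72] 0.0 dq 0.04
[-20.   4.  -3.] [ 0.   -0.01  0.2 ] [ 0.15  0.46  1.79 -0.63  0.35 -0.68] 0.0 dq 0.04
[-23.   5.  -4.] [ 0.   -0.01  0.26] [ 0.14  0.46  1.79 -0.62  0.35 -0.64] 0.0 dq 0.04
[-27.   5.  -4.] [ 0.   -0.01  0.31] [ 0.14  0.46  1.8  -0.61  0.35 -0.61] 0.0 dq 0.04
[-30.   5.  -5.] [ 0.   -0.01  0.36] [ 0.13  0.45  1.8  -0.6   0.34 -0.57] 0.0 dq 0.04
[-34.   4.  -5.] [ 0.   -0.01  0.41] [ 0.13  0.45  1.8  -0.6   0.34 -0.53] 0.0 dq 0.04
[-37.   4.  -5.] [-0.   -0.01  0.46] [ 0.12  0.45  1.8  -0.59  0.34 -0.49] 0.0 dq 0.04
[-40.   3.  -6.] [-0.   -0.01  0.51] [ 0.11  0.45  1.81 -0.59  0.33 -0.44] 0.0 dq 0.04
[-44.   2.  -6.] [-0.   -0.01  0.56] [ 0.11  0.45  1.81 -0.58  0.33 -0.4 ] 0.0 dq 0.04
[-47.   2.  -6.] [-0.   -0.01  0.61] [ 0.1   0.44  1.82 -0.58  0.33 -0.36] 0.0 dq 0.04
```

View pics/w_in1.png

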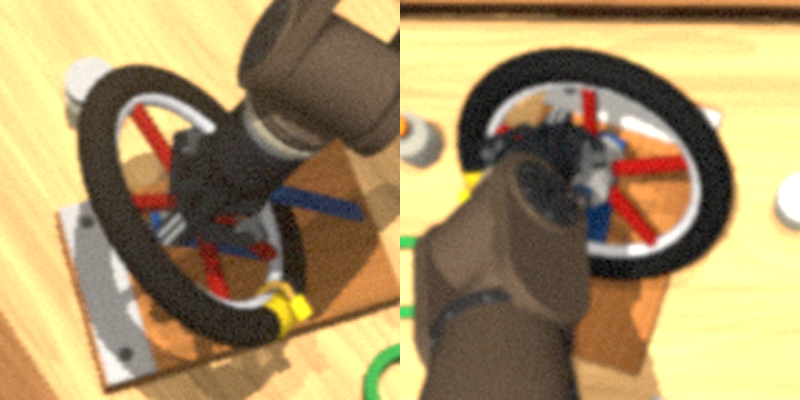

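Request:
step_arm:
  series:
    - {"offset":[-5,1,-1],"rot":[0,0,0.02],"hand":255}
    - {"offset":[-10,3,-2],"rot":[0,-0.01,0.05],"hand":255}
    - {"offset":[-13,4,-2],"rot":[0,-0.01,0.1],"hand":255}
    - {"offset":[-17,4,-3],"rot":[0,-0.01,0.15],"hand":255}
    - {"offset":[-20,4,-3],"rot":[0,-0.01,0.2],"hand":255}
    - {"offset":[-23,5,-4],"rot":[0,-0.01,0.26],"hand":255}
    - {"offset":[-27,5,-4],"rot":[0,-0.01,0.31],"hand":255}
    - {"offset":[-30,5,-5],"rot":[0,-0.01,0.36],"hand":255}
    - {"offset":[-34,4,-5],"rot":[0,-0.01,0.41],"hand":255}
    - {"offset":[-37,4,-5],"rot":[0,-0.01,0.46],"hand":255}
    - {"offset":[-40,3,-6],"rot":[0,-0.01,0.51],"hand":255}
    - {"offset":[-44,2,-6],"rot":[0,-0.01,0.56],"hand":255}

```text
time: 5.8
tool_pos: [0.6802, 0.0943, 0.2269]
tcp_rot: [0.201, 0.833, 0.459, 0.236]
ft_force: [0.5, 4.8, 0.7]
grip_width: 0.0
```

```bash
python3 -c "
from look import *
look('p1')
from plan import *
rows([(.068,s-18,.01,s) for s in np.linspace(19.5,50,11)])"
```

```text
5.8 [ 0.11  0.44  1.81 -0.59  0.33 -0.39] [0.5 4.8 0.7] [0.0089 0.0015 0.0687]
5.9 [0.009  0.0007 0.0684]
[-2.  1.  1.] [0.   0.   0.04] [ 0.1   0.44  1.82 -0.58  0.33 -0.37] 0.0 dq 0.03
[-6.  2.  1.] [0.   0.   0.09] [ 0.1   0.44  1.82 -0.57  0.32 -0.32] 0.0 dq 0.04
[-10.   2.   1.] [0.   0.   0.15] [ 0.09  0.44  1.82 -0.57  0.32 -0.28] 0.0 dq 0.05
[-13.   3.   1.] [0.  0.  0.2] [ 0.08  0.44  1.83 -0.57  0.31 -0.23] 0.0 dq 0.05
[-17.   3.   1.] [0.   0.   0.25] [ 0.08  0.44  1.84 -0.57  0.31 -0.18] 0.0 dq 0.05
[-20.   3.   1.] [0.   0.   0.31] [ 0.07  0.43  1.84 -0.56  0.3  -0.13] 0.0 dq 0.05
[-24.   3.   1.] [0.   0.   0.36] [ 0.07  0.43  1.85 -0.56  0.29 -0.09] 0.0 dq 0.05
[-28.   3.   1.] [0.   0.   0.41] [ 0.06  0.43  1.85 -0.57  0.29 -0.04] 0.0 dq 0.05
[-31.   2.   1.] [0.   0.   0.47] [ 0.06  0.43  1.86 -0.57  0.28  0.02] 0.0 dq 0.05
[-35.   2.   2.] [0.   0.   0.52] [ 0.05  0.43  1.87 -0.57  0.27  0.07] 0.0 dq 0.05
[-38.   1.   2.] [0.   0.   0.57] [ 0.05  0.43  1.88 -0.57  0.27  0.12] 0.0 dq 0.05
```

View pics/w_p1.png

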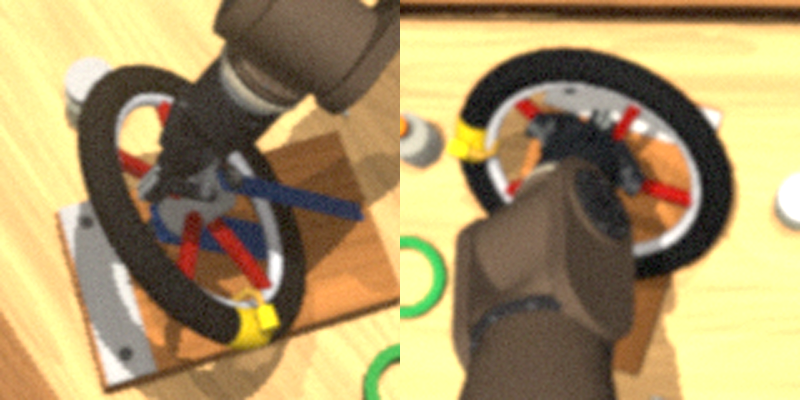

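Request:
step_arm:
  series:
    - {"offset":[-2,1,1],"rot":[0,0,0.04],"hand":255}
    - {"offset":[-6,2,1],"rot":[0,0,0.09],"hand":255}
    - {"offset":[-10,2,1],"rot":[0,0,0.15],"hand":255}
    - {"offset":[-13,3,1],"rot":[0,0,0.2],"hand":255}
    - {"offset":[-17,3,1],"rot":[0,0,0.25],"hand":255}
    - {"offset":[-20,3,1],"rot":[0,0,0.31],"hand":255}
    - {"offset":[-24,3,1],"rot":[0,0,0.36],"hand":255}
    - {"offset":[-28,3,1],"rot":[0,0,0.41],"hand":255}
    - {"offset":[-31,2,1],"rot":[0,0,0.47],"hand":255}
    - {"offset":[-35,2,2],"rot":[0,0,0.52],"hand":255}
    - {"offset":[-38,1,2],"rot":[0,0,0.57],"hand":255}
    - {"offset":[-38,1,2],"rot":[0,0,0.57],"hand":255}

```text
time: 7.1
tool_pos: [0.6642, 0.0602, 0.2177]
tcp_rot: [0.128, 0.928, 0.207, 0.282]
ft_force: [2.6, -0.4, 1.3]
grip_width: 0.0
```

```bash
python3 -c "
from look import *
look('p2')
from plan import *
rows([(.068,30,.01,48),(.068,30,-.07,48),(.068,-38,-.07,-15)])"
```

```text
7.1 [ 0.05  0.43  1.87 -0.59  0.27  0.13] [ 2.6 -0.4  1.3] [ 0.0104 -0.0357  0.058 ]
7.2 [ 0.0105 -0.0357  0.0579]
[ 2. -1. -1.] [ 0.    0.   -0.03] [ 0.05  0.43  1.87 -0.57  0.27  0.09] 0.0 dq 0.04
[-11. -16. -78.] [ 0.    0.   -0.03] [ 0.09  0.29  1.93 -0.51  0.36  0.05] 0.0 dq 0.14
[ 35. -77. -73.] [ 0.    0.   -1.13] [ 0.24  0.35  1.85 -0.63  0.44 -0.83] 0.0 dq 0.88
```

View pics/w_p2.png

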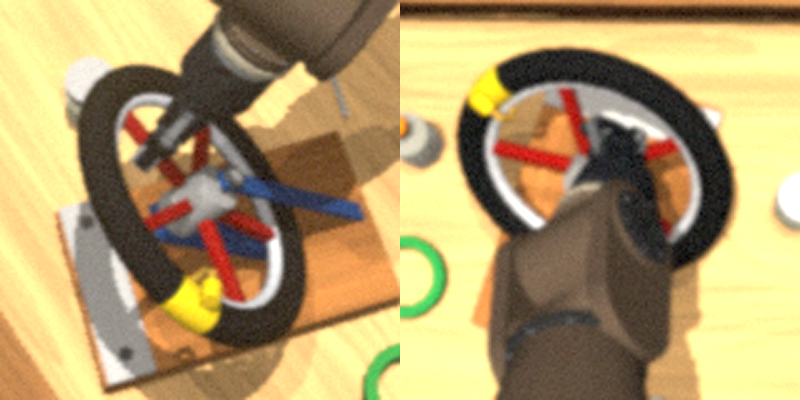

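Request:
step_arm:
  series:
    - {"offset":[3,-1,-1],"rot":[0,0,-0.03],"hand":255}
    - {"offset":[0,-5,-20],"rot":[0,0,-0.03],"hand":255}
    - {"offset":[-5,-9,-40],"rot":[0,0,-0.03],"hand":255}
    - {"offset":[-8,-13,-60],"rot":[0,0,-0.03],"hand":255}
    - {"offset":[-11,-16,-90],"rot":[0,0,-0.05],"hand":255}
    - {"offset":[-5,-25,-110],"rot":[0,0,-0.2],"hand":255}
    - {"offset":[2,-35,-110],"rot":[0,0,-0.35],"hand":255}
    - {"offset":[9,-45,-110],"rot":[0,0,-0.5],"hand":255}
    - {"offset":[16,-55,-110],"rot":[0,0,-0.65],"hand":255}
    - {"offset":[23,-63,-110],"rot":[0,0,-0.8],"hand":255}
    - {"offset":[29,-70,-110],"rot":[0,0,-0.95],"hand":255}
    - {"offset":[35,-77,-110],"rot":[0,0,-1.09],"hand":255}

```text
time: 8.4
tool_pos: [0.6026, 0.1577, 0.2949]
tcp_rot: [0.255, 0.684, 0.661, 0.173]
ft_force: [0.5, 0.2, 0.9]
grip_width: -0.004
```

```bash
cat > meas.py <<'E'
from refine import *
def meas(tag):
    B={n:red(cv2.imread(f'pics/{n}_{tag}.png')) for n in('scene','top')}
    f=lambda q,b:score([C0[0],C0[1],PSI,q],b)
    for nm,b in(('both',B),('scene',{'scene':B['scene']}),('top',{'top':B['top']})):
        qs=np.radians(np.arange(-36,36,.25)); v=np.array([f(q,b) for q in qs]); i=v.argmin()
        print(nm,'q mod 72:',np.degrees(qs[i]),v[i].round(1))
E
python3 -c "
from look import *
look('p3')
from meas import *
meas('p3')"
```

```text
8.4 [ 0.26  0.29  1.85 -0.58  0.5  -0.83] [0.5 0.2 0.9] [-0.1055  0.0406  0.0615]
both q mod 72: 12.75 -104.5
scene q mod 72: 12.5 -51.4
top q mod 72: 13.0 -53.2
```

View pics/w_p3.png

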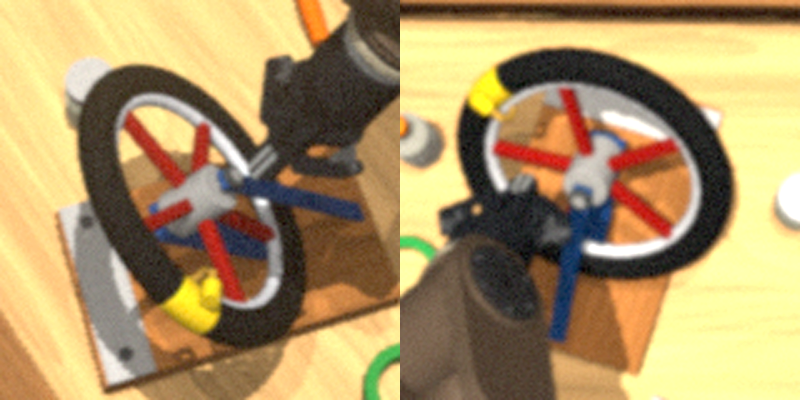

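```bash
python3 -c "
from plan import *
print((frame(PSI).T@toolR(-25)).round(3))
rows([(.066,-46,-.09,-25)]+[(.066,-46,d,-25) for d in(-.07,-.05,-.03,-.01,.009)])"
```

```text
[[-0.148  0.199  0.969]
 [ 0.903  0.428  0.05 ]
 [-0.404  0.882 -0.243]]
8.5 [-0.1054  0.041   0.0616]
[  8. -10.  19.] [-0.    0.   -0.21] [ 0.27  0.32  1.87 -0.64  0.46 -0.97] 0.0 dq 0.14
[ 6. -5. 38.] [-0.    0.   -0.21] [ 0.25  0.35  1.86 -0.66  0.43 -0.96] 0.0 dq 0.03
[ 4. -1. 58.] [-0.    0.   -0.21] [ 0.24  0.39  1.85 -0.67  0.41 -0.95] 0.0 dq 0.03
[ 2.  4. 77.] [-0.    0.   -0.21] [ 0.22  0.42  1.83 -0.69  0.39 -0.95] 0.0 dq 0.03
[ 0.  8. 97.] [-0.    0.   -0.21] [ 0.21  0.45  1.82 -0.7   0.37 -0.94] 0.0 dq 0.03
[ -2.  13. 115.] [-0.    0.   -0.21] [ 0.2   0.48  1.8  -0.72  0.35 -0.93] 0.0 dq 0.03
```

Request:
step_arm:
  series:
    - {"offset":[4,-5,10],"rot":[0,0,-0.1],"hand":255}
    - {"offset":[8,-10,19],"rot":[0,0,-0.21],"hand":255}
    - {"offset":[7,-8,28],"rot":[0,0,-0.21],"hand":255}
    - {"offset":[6,-5,38],"rot":[0,0,-0.21],"hand":255}
    - {"offset":[5,-3,48],"rot":[0,0,-0.21],"hand":255}
    - {"offset":[4,-1,58],"rot":[0,0,-0.21],"hand":255}
    - {"offset":[3,1,68],"rot":[0,0,-0.21],"hand":255}
    - {"offset":[2,4,77],"rot":[0,0,-0.21],"hand":255}
    - {"offset":[1,6,87],"rot":[0,0,-0.21],"hand":255}
    - {"offset":[0,8,97],"rot":[0,0,-0.21],"hand":255}
    - {"offset":[-1,10,106],"rot":[0,0,-0.21],"hand":255}
    - {"offset":[-2,13,115],"rot":[0,0,-0.21],"hand":255}

```text
time: 9.7
tool_pos: [0.6801, 0.1414, 0.2092]
tcp_rot: [0.272, 0.614, 0.727, 0.147]
ft_force: [-0.3, 0.3, 0.8]
grip_width: 0.001
```

```bash
python3 -c "
from look import *
look('in2')
from plan import *
rows([(.067,s-18,.01,s) for s in np.linspace(-24,2,12)])"
```

```text
9.7 [ 0.19  0.48  1.8  -0.72  0.35 -0.93] [-0.3  0.3  0.8] [0.0101 0.0467 0.0466]
9.8 [0.0105 0.0465 0.0464]
[-3.  2. -1.] [-0.    0.    0.01] [ 0.19  0.48  1.79 -0.7   0.35 -0.94] 0.0 dq 0.02
[-5.  3. -2.] [-0.    0.    0.05] [ 0.18  0.48  1.79 -0.69  0.35 -0.91] 0.0 dq 0.03
[-8.  4. -2.] [-0.   0.   0.1] [ 0.18  0.48  1.79 -0.68  0.35 -0.88] 0.0 dq 0.03
[-11.   4.  -3.] [-0.    0.    0.14] [ 0.18  0.47  1.79 -0.67  0.35 -0.85] 0.0 dq 0.03
[-13.   4.  -3.] [-0.    0.    0.18] [ 0.17  0.47  1.79 -0.66  0.35 -0.82] 0.0 dq 0.03
[-16.   5.  -4.] [-0.    0.    0.22] [ 0.17  0.47  1.79 -0.66  0.35 -0.79] 0.0 dq 0.03
[-19.   5.  -4.] [-0.    0.    0.26] [ 0.16  0.47  1.79 -0.65  0.35 -0.76] 0.0 dq 0.03
[-22.   5.  -5.] [-0.   0.   0.3] [ 0.16  0.47  1.79 -0.64  0.35 -0.73] 0.0 dq 0.03
[-24.   5.  -5.] [-0.    0.    0.34] [ 0.15  0.46  1.79 -0.63  0.35 -0.7 ] 0.0 dq 0.03
[-27.   5.  -6.] [-0.    0.    0.38] [ 0.15  0.46  1.8  -0.63  0.35 -0.67] 0.0 dq 0.03
[-30.   4.  -6.] [-0.    0.    0.43] [ 0.14  0.46  1.8  -0.62  0.35 -0.64] 0.0 dq 0.03
[-32.   4.  -6.] [-0.    0.    0.47] [ 0.14  0.46  1.8  -0.62  0.34 -0.61] 0.0 dq 0.03
```

View pics/w_in2.png

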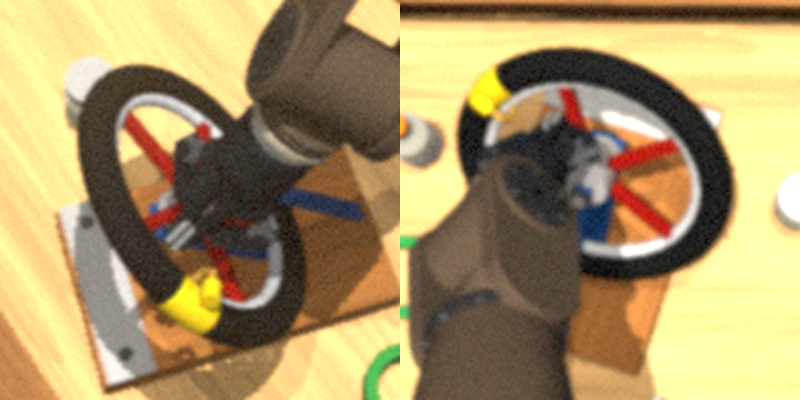

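Finger is in the opening behind the next spoke, no contact. Push on.

Request:
step_arm:
  series:
    - {"offset":[-3,2,-1],"rot":[0,0,0.01],"hand":255}
    - {"offset":[-5,3,-2],"rot":[0,0,0.05],"hand":255}
    - {"offset":[-8,4,-2],"rot":[0,0,0.1],"hand":255}
    - {"offset":[-11,4,-3],"rot":[0,0,0.14],"hand":255}
    - {"offset":[-13,4,-3],"rot":[0,0,0.18],"hand":255}
    - {"offset":[-16,5,-4],"rot":[0,0,0.22],"hand":255}
    - {"offset":[-19,5,-4],"rot":[0,0,0.26],"hand":255}
    - {"offset":[-22,5,-5],"rot":[0,0,0.3],"hand":255}
    - {"offset":[-24,5,-5],"rot":[0,0,0.34],"hand":255}
    - {"offset":[-27,5,-6],"rot":[0,0,0.38],"hand":255}
    - {"offset":[-30,4,-6],"rot":[0,0,0.43],"hand":255}
    - {"offset":[-32,4,-6],"rot":[0,0,0.47],"hand":255}

```text
time: 11.0
tool_pos: [0.6829, 0.1119, 0.2247]
tcp_rot: [0.23, 0.767, 0.562, 0.207]
ft_force: [-0.1, 6.1, 0.5]
grip_width: 0.002
```

```bash
python3 -c "
from look import *
look('p4')
from plan import *
rows([(.067,s-18,.01,s) for s in np.linspace(4,30,12)])"
```

```text
11.0 [ 0.14  0.46  1.8  -0.62  0.35 -0.6 ] [-0.1  6.1  0.5] [0.0086 0.0191 0.0655]
11.1 [0.0086 0.0189 0.0654]
[-3.  0.  1.] [0.   0.   0.03] [ 0.13  0.46  1.8  -0.61  0.34 -0.58] 0.0 dq 0.02
[-5.  1.  1.] [0.   0.   0.07] [ 0.13  0.45  1.8  -0.61  0.34 -0.55] 0.0 dq 0.03
[-8.  1.  1.] [0.   0.   0.11] [ 0.12  0.45  1.8  -0.6   0.34 -0.52] 0.0 dq 0.03
[-11.   2.   1.] [0.   0.   0.15] [ 0.12  0.45  1.81 -0.6   0.34 -0.48] 0.0 dq 0.03
[-14.   2.   0.] [0.  0.  0.2] [ 0.11  0.45  1.81 -0.59  0.33 -0.45] 0.0 dq 0.03
[-16.   2.   0.] [0.   0.   0.24] [ 0.11  0.45  1.81 -0.59  0.33 -0.42] 0.0 dq 0.03
[-19.   2.   0.] [0.   0.   0.28] [ 0.11  0.45  1.82 -0.58  0.33 -0.38] 0.0 dq 0.03
[-22.   2.  -0.] [0.   0.   0.32] [ 0.1   0.44  1.82 -0.58  0.32 -0.35] 0.0 dq 0.03
[-25.   2.  -0.] [0.   0.   0.36] [ 0.1   0.44  1.82 -0.58  0.32 -0.31] 0.0 dq 0.04
[-27.   2.  -0.] [0.  0.  0.4] [ 0.09  0.44  1.83 -0.58  0.32 -0.28] 0.0 dq 0.04
[-30.   2.  -0.] [0.   0.   0.44] [ 0.09  0.44  1.83 -0.57  0.31 -0.24] 0.0 dq 0.04
[-33.   2.  -0.] [0.   0.   0.48] [ 0.08  0.44  1.83 -0.57  0.31 -0.2 ] 0.0 dq 0.04
```

View pics/w_p4.png

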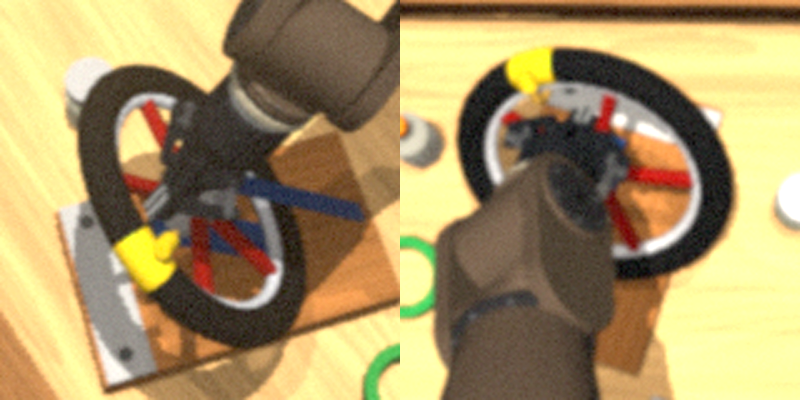

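Request:
step_arm:
  series:
    - {"offset":[-3,0,1],"rot":[0,0,0.03],"hand":255}
    - {"offset":[-5,1,1],"rot":[0,0,0.07],"hand":255}
    - {"offset":[-8,1,1],"rot":[0,0,0.11],"hand":255}
    - {"offset":[-11,2,1],"rot":[0,0,0.15],"hand":255}
    - {"offset":[-14,2,0],"rot":[0,0,0.2],"hand":255}
    - {"offset":[-16,2,0],"rot":[0,0,0.24],"hand":255}
    - {"offset":[-19,2,0],"rot":[0,0,0.28],"hand":255}
    - {"offset":[-22,2,0],"rot":[0,0,0.32],"hand":255}
    - {"offset":[-24,2,0],"rot":[0,0,0.35],"hand":255}
    - {"offset":[-26,2,0],"rot":[0,0,0.38],"hand":255}
    - {"offset":[-28,2,0],"rot":[0,0,0.41],"hand":255}
    - {"offset":[-28,2,0],"rot":[0,0,0.41],"hand":255}

```text
time: 12.3
tool_pos: [0.6764, 0.0842, 0.2236]
tcp_rot: [0.183, 0.865, 0.395, 0.249]
ft_force: [2.8, 1.3, 2.4]
grip_width: 0.001
```

```bash
python3 -c "
from look import *
look('p5')
from meas import *
meas('p5')
from plan import *
rows([(.067,s-18,.01,s) for s in np.arange(26,39,1)])"
```

```text
12.3 [ 0.09  0.44  1.83 -0.59  0.32 -0.26] [2.8 1.3 2.4] [ 0.0104 -0.0092  0.0656]
both q mod 72: -9.25 -58.1
scene q mod 72: -9.5 -30.4
top q mod 72: -9.0 -27.8
12.4 [ 0.0104 -0.0091  0.0654]
[ 0.  1. -1.] [0.   0.   0.01] [ 0.09  0.44  1.83 -0.57  0.31 -0.27] 0.0 dq 0.01
[-1.  1. -1.] [0.   0.   0.02] [ 0.09  0.44  1.83 -0.57  0.31 -0.25] 0.0 dq 0.02
[-2.  2. -1.] [0.   0.   0.04] [ 0.09  0.44  1.83 -0.57  0.31 -0.23] 0.0 dq 0.02
[-3.  2. -1.] [0.   0.   0.06] [ 0.08  0.44  1.83 -0.57  0.31 -0.22] 0.0 dq 0.02
[-4.  2. -1.] [0.   0.   0.08] [ 0.08  0.44  1.83 -0.57  0.31 -0.2 ] 0.0 dq 0.02
[-6.  2. -1.] [0.   0.   0.09] [ 0.08  0.44  1.84 -0.57  0.31 -0.19] 0.0 dq 0.02
[-7.  3. -1.] [0.   0.   0.11] [ 0.08  0.44  1.84 -0.57  0.3  -0.17] 0.0 dq 0.02
[-8.  3. -1.] [0.   0.   0.13] [ 0.08  0.44  1.84 -0.57  0.3  -0.16] 0.0 dq 0.02
[-9.  3. -1.] [0.   0.   0.15] [ 0.07  0.43  1.84 -0.57  0.3  -0.14] 0.0 dq 0.02
[-10.   3.  -1.] [0.   0.   0.16] [ 0.07  0.43  1.84 -0.57  0.3  -0.12] 0.0 dq 0.02
[-11.   3.  -0.] [0.   0.   0.18] [ 0.07  0.43  1.85 -0.57  0.3  -0.11] 0.0 dq 0.02
[-12.   4.  -0.] [0.  0.  0.2] [ 0.07  0.43  1.85 -0.57  0.29 -0.09] 0.0 dq 0.02
[-14.   4.  -0.] [0.   0.   0.22] [ 0.07  0.43  1.85 -0.57  0.29 -0.08] 0.0 dq 0.02
```

View pics/w_p5.png

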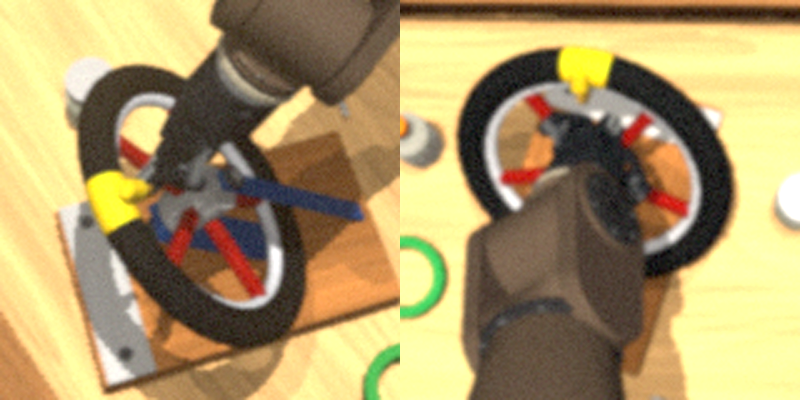

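Request:
step_arm:
  series:
    - {"offset":[-1,1,-1],"rot":[0,0,0.02],"hand":255}
    - {"offset":[-2,2,-1],"rot":[0,0,0.04],"hand":255}
    - {"offset":[-3,2,-1],"rot":[0,0,0.06],"hand":255}
    - {"offset":[-4,2,-1],"rot":[0,0,0.08],"hand":255}
    - {"offset":[-6,2,-1],"rot":[0,0,0.09],"hand":255}
    - {"offset":[-7,3,-1],"rot":[0,0,0.11],"hand":255}
    - {"offset":[-8,3,-1],"rot":[0,0,0.13],"hand":255}
    - {"offset":[-9,3,-1],"rot":[0,0,0.15],"hand":255}
    - {"offset":[-9,3,-1],"rot":[0,0,0.15],"hand":255}
    - {"offset":[-9,3,-1],"rot":[0,0,0.15],"hand":255}

```text
time: 13.4
tool_pos: [0.6723, 0.0758, 0.223]
tcp_rot: [0.164, 0.892, 0.33, 0.261]
ft_force: [3.7, 2.0, -0.7]
grip_width: -0.001
```

```bash
python3 -c "
from look import *
look('p6')
from meas import *
meas('p6')
from plan import *
rows([(.067,s-18,.01,s) for s in np.arange(34,39,.5)])"
```

```text
13.4 [ 0.08  0.44  1.84 -0.58  0.3  -0.13] [ 3.7  2.  -0.7] [ 0.0097 -0.0184  0.0642]
both q mod 72: -2.0 -62.5
scene q mod 72: -2.25 -31.7
top q mod 72: -1.5000000000000002 -30.9
13.5 [ 0.0096 -0.0184  0.0642]
[0. 0. 0.] [ 0.  0. -0.] [ 0.07  0.43  1.84 -0.57  0.3  -0.14] 0.0 dq 0.01
[-0.  0.  0.] [0. 0. 0.] [ 0.07  0.43  1.84 -0.57  0.3  -0.13] 0.0 dq 0.01
[-1.  1.  0.] [0.   0.   0.01] [ 0.07  0.43  1.84 -0.57  0.3  -0.12] 0.0 dq 0.01
[-2.  1.  0.] [0.   0.   0.02] [ 0.07  0.43  1.84 -0.57  0.3  -0.12] 0.0 dq 0.01
[-2.  1.  0.] [0.   0.   0.03] [ 0.07  0.43  1.85 -0.57  0.3  -0.11] 0.0 dq 0.01
[-3.  1.  0.] [0.   0.   0.04] [ 0.07  0.43  1.85 -0.57  0.3  -0.1 ] 0.0 dq 0.01
[-3.  1.  0.] [0.   0.   0.05] [ 0.07  0.43  1.85 -0.57  0.29 -0.09] 0.0 dq 0.01
[-4.  1.  0.] [0.   0.   0.06] [ 0.07  0.43  1.85 -0.57  0.29 -0.08] 0.0 dq 0.01
[-4.  2.  0.] [0.   0.   0.07] [ 0.07  0.43  1.85 -0.57  0.29 -0.08] 0.0 dq 0.01
[-5.  2.  0.] [0.   0.   0.07] [ 0.07  0.43  1.85 -0.57  0.29 -0.07] 0.0 dq 0.01
```

View pics/w_p6.png

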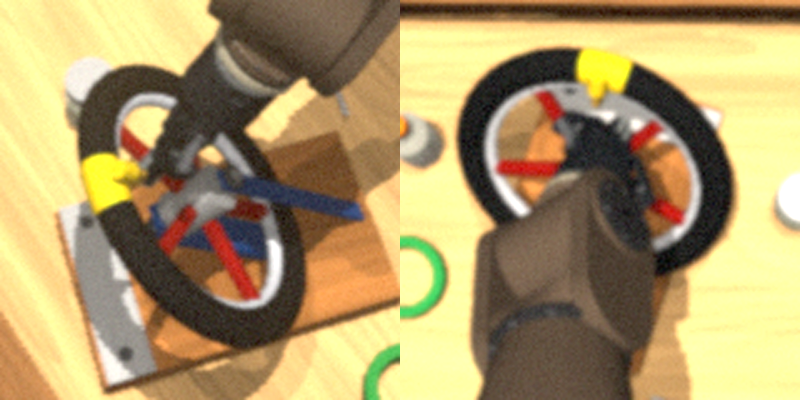

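Request:
step_arm:
  series:
    - {"offset":[-1,0.5,0],"rot":[0,0,0.01],"hand":255}
    - {"offset":[-1.8,1,0],"rot":[0,0,0.02],"hand":255}
    - {"offset":[-2.4,1,0],"rot":[0,0,0.03],"hand":255}
    - {"offset":[-2.4,1,0],"rot":[0,0,0.03],"hand":255}
    - {"offset":[-2.4,1,0],"rot":[0,0,0.03],"hand":255}

```text
time: 14.0
tool_pos: [0.6713, 0.0736, 0.2227]
tcp_rot: [0.16, 0.897, 0.317, 0.264]
ft_force: [2.5, 2.4, -1.1]
grip_width: 0.002
```

```bash
python3 -c "
from look import *
look('p7')
from meas import *
meas('p7')
from plan import *
rows([(.067,15.5,.01,36)]+[(.067,15,d,36) for d in(-.01,-.04,-.07,-.1,-.14,-.18)])"
```

```text
14.0 [ 0.07  0.43  1.85 -0.58  0.3  -0.1 ] [ 2.5  2.4 -1.1] [ 0.0096 -0.0208  0.0637]
both q mod 72: -0.25 -62.4
scene q mod 72: -0.5 -30.9
top q mod 72: 0.0 -31.6
14.1 [ 0.0096 -0.0209  0.0637]
[ 3. -1.  0.] [0. 0. 0.] [ 0.08  0.43  1.84 -0.57  0.3  -0.11] 0.0 dq 0.01
[  1.  -6. -19.] [0. 0. 0.] [ 0.09  0.4   1.86 -0.56  0.32 -0.11] 0.0 dq 0.03
[ -2. -12. -48.] [0. 0. 0.] [ 0.1   0.35  1.88 -0.54  0.35 -0.12] 0.0 dq 0.05
[ -5. -19. -77.] [0. 0. 0.] [ 0.12  0.3   1.9  -0.52  0.39 -0.13] 0.0 dq 0.05
[  -8.  -26. -106.] [0. 0. 0.] [ 0.14  0.25  1.92 -0.5   0.42 -0.14] 0.0 dq 0.05
[ -12.  -35. -145.] [0. 0. 0.] [ 0.17  0.18  1.93 -0.48  0.48 -0.14] 0.0 dq 0.07
[ -17.  -44. -184.] [0. 0. 0.] [ 0.2   0.11  1.94 -0.46  0.55 -0.15] 0.0 dq 0.07
```

Request:
step_arm:
  series:
    - {"offset":[1.5,-0.5,0],"rot":[0,0,0],"hand":255}
    - {"offset":[2.5,-1,0],"rot":[0,0,0],"hand":255}
    - {"offset":[1,-6,-19],"rot":[0,0,0],"hand":255}
    - {"offset":[-2,-12,-48],"rot":[0,0,0],"hand":255}
    - {"offset":[-5,-19,-77],"rot":[0,0,0],"hand":255}
    - {"offset":[-8,-26,-106],"rot":[0,0,0],"hand":255}
    - {"offset":[-12,-35,-145],"rot":[0,0,0],"hand":255}
    - {"offset":[-17,-44,-184],"rot":[0,0,0],"hand":255}
    - {"offset":[-17,-44,-184],"rot":[0,0,0],"hand":255}

```text
time: 15.0
tool_pos: [0.531, 0.1181, 0.3489]
tcp_rot: [0.16, 0.896, 0.317, 0.266]
ft_force: [0.2, 0.5, 0.1]
grip_width: 0.002
```

```bash
cat > fin.py <<'E'
from meas import *
def fin(tag):
    meas(tag)
    imgs={n:cv2.imread(f'pics/{n}_{tag}.png') for n in('scene','top')}; B={n:red(i) for n,i in imgs.items()}
    p=np.array([C0[0],C0[1],PSI,0.])
    for off in(0,.03,-.03):
        p=np.array([C0[0],C0[1],PSI+off,-off*.5])
        r=minimize(score,p,args=(B,),method='Nelder-Mead',options=dict(initial_simplex=np.array([p]+[p+np.eye(4)[i]*[.004,.004,.04,.04][i] for i in range(4)])))
        print(r.x,np.degrees(r.x[2:]),r.fun)
    # yellow band+cap: angle of back-projected centroid on the wheel plane
    overlay([*C0[:2],PSI,0],imgs,tag)
E
python3 -c "
from look import *
look('p8')
from fin import *
fin('p8')"
```

```text
15.0 [ 0.21  0.1   1.94 -0.46  0.55 -0.14] [0.2 0.5 0.1] [-0.1842 -0.0176  0.0658]
both q mod 72: -0.25 -103.9
scene q mod 72: -0.25 -51.1
top q mod 72: 0.0 -52.8
[ 0.63076237  0.1072231  -0.28774361 -0.00532618] [-16.48649417  -0.30516786] -103.91841888427734
[ 0.63086238  0.10778801 -0.27598273  0.01108077] [-15.81264544   0.63488163] -103.843017578125
[ 6.30870315e-01  1.07333023e-01 -2.82553538e-01  2.00996936e-04] [-1.61891252e+01  1.15162761e-02] -103.90625
```

View pics/ov_top_p8.png

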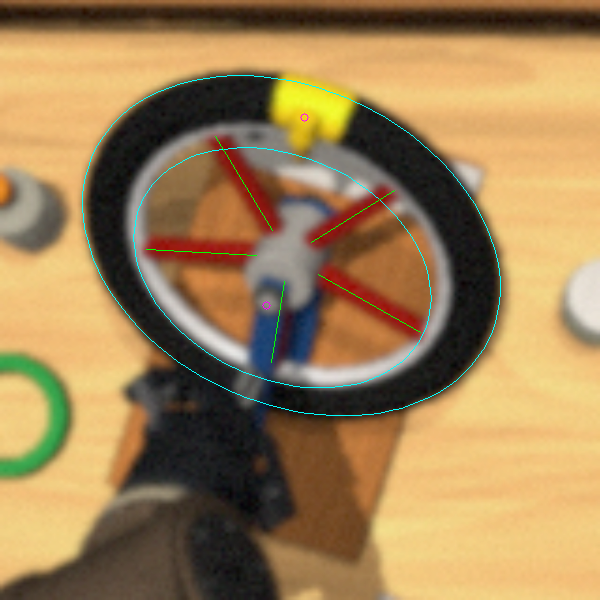

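View pics/ov_scene_p8.png

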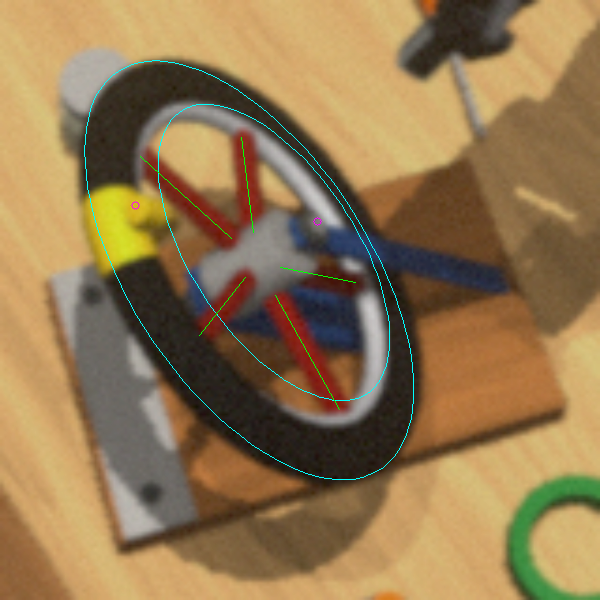

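```bash
python3 -c "
from plant import robot,telemetry
import cv2,numpy as np
for n in('scene','top'):
    a=cv2.imread(f'pics/{n}0.png').astype(int);b=cv2.imread(f'pics/{n}_p8.png').astype(int)
    for nm,(r0,r1,c0,c1) in dict(scene=dict(glue=(380,425,335,370),tape=(350,400,380,430),offcut=(350,415,455,500),bracket=(425,460,400,445),drill=(90,170,170,235)),top=dict(glue=(180,210,178,210),jar=(205,235,335,365),tape=(232,270,172,212),offcut=(270,328,120,180),bracket=(212,242,128,158),drill=(210,255,480,580),sdriver=(293,330,290,358)))[n].items():
        print(n,nm,np.abs(a-b)[r0:r1,c0:c1].mean().round(1))
s=telemetry.read_state(); print(s['time'],np.abs(s['qvel']).max())
print(robot.close_job())
"
```

```text
scene glue 2.5
scene tape 2.6
scene offcut 2.5
scene bracket 2.5
scene drill 2.8
top glue 5.5
top jar 6.3
top tape 5.5
top offcut 5.5
top bracket 6.4
top drill 5.2
top sdriver 15.2
15.1 0.04188342474965066
the job is handed in; nothing more can be done
None
```

The valve now points straight up. After the gripper was withdrawn, fits of the spokes in the two cameras put the wheel within about 1° of twelve o'clock (-0.3° in one camera, 0.0° in the other). I handed the job in at about 15 s.

- **The turn:** I turned the wheel clockwise about 118° with the closed fingers, in two slow pushes on two spokes. The largest force I read at the wrist during the pushes was about 6 N.
- **At rest:** the wheel's angle fit agreed before and after I pulled the fingers out. The gripper was clear of it, with a force reading near zero. I did not take a second picture later to confirm it stayed still, and the arm still showed a small residual joint speed of 0.04 rad/s at hand-in.
- **Keeping off the tyre:** clearance from tyre, rim and valve stem was worked out from the geometry. The readings at the end of each move showed no unexpected force. The closest part was the gripper's knuckle passing in front of the valve, about 20 mm away by my estimate.
- **Other things on the bench:** comparing pictures from before and after, the drill, glue, jar, tape, offcut and bracket show no movement. The screwdriver's patch differed more, 15 grey levels against 5 to 6. I put that down to the arm and its shadow over it, since the tool never came near it. I did not check it separately.

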